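Put the cleaned objectives away in order of power

ROBOT

A 6-joint arm with a two-finger parallel gripper is mounted at the origin on the work surface. World frame = base frame: x ahead of the robot, y to its left, z up, the work surface at z = 0. Lengths are in m, angles in rad, forces in N, time in s.
With the tool pointing down it reaches from about 0.35 to 0.95 m from the base axis. Payload 17.4 kg.
Tool frame: the origin (TCP) lies between the finger pads; the fingertips stand 11 mm ahead of it and the grasp point (between the pads) lies 8 mm behind it; z points along the fingers, y is the line along which they close (so a half turn about z gives the same grasp; the last joint's range is limited). The gripper opens to 93 mm and grips with 3 to 60 N. Pads are 15 mm wide; open, the fingers measure 128 mm over their backs; the gripper's body (75 mm by 188 mm) begins 65 mm behind the grasp point.
Start: joints at [1.165, 0.116, 1.442, -0, 1.584, -0.038], TCP at [0.243, 0.63, 0.23] pointing down, gripper open.
Joint ranges: [-2.83, 2.83], [-0.83, 2.19], [0.07, 2.5], [-1.14, 4.28], [0.01, 3], [-2.97, 2.97]. Speed limits (rad/s): [1.89, 1.89, 2.22, 3.14, 3.14, 3.14].

INTERFACE

Orientations are given as a unit quaternion [w, x, y, z].
In Python, from plant import manip gives the robot as it stands.
- The arm moves only by the tool step_arm, never from a script. Its argument "commands" is a list of rows, each a list of 7 numbers: the shift along the tool's x, y, z in m, then the turn, a rotation vector about the tool's x, y, z in rad, then the finger opening in m, from 0 to 0.093. In form: [[x, y, z, ax, ay, az, grip], ...]. A call has 1 to 12 rows; each row is the pose to reach, as a shift and turn from the pose commanded when the call began, along the tool's axes at that moment; what a row does not reach only later rows make up. A row lasts 1/10 s, in which the tool goes at most 50 mm and 8.59 degrees, less where a joint would pass 70% of its speed; a pose out of reach is approached as far as the arm can. A call with a gripper value outside its range is refused whole. The fingers move at their own pace and stop on an object; the grip force is fixed at half the most. Time passes only in rows, so rows that repeat a pose let the fingers close. It gives the time, the measured TCP pose, the force, the opening and the grip force at its end, in the units of the state.
- manip.get_state(): the state, without advancing time (a new reading comes with each control period).
- manip.snapshot(name): name is "scene" or "top" or "wrist"; returns the picture (384x512x3 uint8, blue, green, red); there is no depth.
- manip.calibration(name): a dict with "intrinsics" (3x3 intrinsics, pixels), "origin" and "attitude" of the camera in the world. Camera axes: x right, y up, looking along -z (the intrinsics and any distortion apply to the point x, -y, -z); pixel columns grow to the right and rows downward; lengths in m; the calibration is good to about 2 mm. A picture is of the moment at which its call begins: read the wrist's pose just before it. calibration takes no time and is no camera call; for the wrist camera it gives the pose at the moment of the call.
- manip.finish_job(): hands the job in; it is judged then, once.
The state is a dict: "clock": time; "q": joint angles; "joint_velocities": joint speeds; "joint_efforts": joint torques, N m; "position": TCP position; "tcp_rot": TCP orientation; "contact_force": force on the tool from outside, world axes, zero at the start; "ft_torque": the same for the moment, N m; "finger_gap": opening from 0.0 (shut) to 1.0 (fully open); "gripper_force": force on a finger pad.
Only numpy, scipy, OpenCV 4.12 (cv2) and the standard library are available. Lean on these libraries where they do the work, as an engineer would, in place of code of your own. Each camera call takes 0.05 s, during which the arm holds its last target. There are 200 camera calls.

TASK

The four microscope objectives have been cleaned and stand in the white rack in no particular order: put them all away in the grey tray, one to a compartment, upright with the lens up, in order of power: the shortest next to the tray's pull handle, then the next longer, and so on to the longest at the far end. They are optics, so set each one down gently and never let one fall over, and leave the jar, the bottle and the spectacles where they are.

Things in the scene. Friction and masses are not known exactly. Their poses are not given: they have to be found in the camera images.
- objective_1: Microscope objective, shortest, lowest power: stubby straight barrel ending in a wide front lens (about 21 mm). Aluminium, 34 mm tall, stands on its thread, lens up. From below: thread 25 mm across for 5 mm, plain 30 mm round barrel (black ring near its foot) up to 29 mm, then tapering. About 110 g. Origin: centre of the underside, z up; round, its yaw means nothing.
- objective_2: Microscope objective, second shortest: short taper to a medium front lens (15 mm). Aluminium, 45 mm tall, stands on its thread, lens up. From below: thread 25 mm across for 5 mm, plain 30 mm round barrel (black ring near its foot) up to 30 mm, then tapering. About 140 g. Origin: centre of the underside, z up; round, its yaw means nothing.
- objective_3: Microscope objective, second longest: taper to a small front lens (10 mm). Aluminium, 55 mm tall, stands on its thread, lens up. From below: thread 25 mm across for 5 mm, plain 30 mm round barrel (black ring near its foot) up to 34 mm, then tapering. About 170 g. Origin: centre of the underside, z up; round, its yaw means nothing.
- objective_4: Microscope objective, longest, highest power: long slim taper to a tiny front lens (5 mm). Aluminium, 65 mm tall, stands on its thread, lens up. From below: thread 25 mm across for 5 mm, plain 30 mm round barrel (black ring near its foot) up to 37 mm, then tapering. About 200 g. Origin: centre of the underside, z up; round, its yaw means nothing.
- rack: White cleaning rack, fixed: block 220 x 60 x 20 mm with four round wells 36 mm wide, 10 mm deep (well floor 10 mm above the table) in a row along its x axis at x = -78, -26, +26, +78 mm, y = 0. One objective stands in each, in any order. Origin: centre of the underside; z up. Any yaw.
- tray: Grey storage tray, fixed, 212 x 56 mm: a row of four compartments along its x axis, 48 x 48 mm inside, floor 4 mm and wall tops 14 mm above the table. A flat steel wire handle loop, 48 mm wide, sticks out 36 mm from its +x end. Compartment centres, from the handle end: x = +78, +26, -26, -78 mm, y = 0. Origin: centre of the underside; z up. Any yaw.
- stain_jar: Bystander: empty square glass staining jar, 56 mm wide at its rim, 85 mm tall. Origin: centre of the underside.
- lens_cleaner: Bystander: small amber bottle of lens cleaner, 34 mm across, 85 mm tall, white cap. Origin: centre of the underside.
- spectacles: Bystander: brown-framed spectacles, open, 136 mm wide, 44 mm high, temples 135 mm long. Origin: under the bridge; temples point along +x.
Things that resemble listed ones, but are neither listed nor needed, are in the scene too. Leave any purple look-alike of the objective_1 alone.

How it is judged:
At the end, for the whole second after the job is handed in: Each objective stands in its own compartment, shortest next to the handle, then by length: underside within 13 mm of the compartment's centre along and across the tray and under 9 mm above the tray's underside (on the floor), upright within 0.15 rad, released, at rest (x of objective_1 in the frame of tray between 0.065 and 0.091 m and y of objective_1 in the frame of tray between -0.013 and 0.013 m and z of each of objective_1, objective_2, objective_3, objective_4 in the frame of tray below 0.009 m and angle between each of objective_1, objective_2, objective_3, objective_4's own z axis and vertical below 0.15 rad and linear speed of each of objective_1, objective_2, objective_3, objective_4 below 0.02 m/s and x of objective_2 in the frame of tray between 0.013 and 0.039 m and y of objective_2 in the frame of tray between -0.013 and 0.013 m and x of objective_3 in the frame of tray between -0.039 and -0.013 m and y of objective_3 in the frame of tray between -0.013 and 0.013 m and x of objective_4 in the frame of tray between -0.091 and -0.065 m and y of objective_4 in the frame of tray between -0.013 and 0.013 m); the robot touches nothing.
It fails at once if the jar, the bottle or the spectacles are pushed more than 30 mm or knocked over (distance of any of stain_jar, lens_cleaner, spectacles from where it was at the start of the episode above 0.03 m or angle between any of stain_jar, lens_cleaner's own z axis and vertical above 0.6 rad).
It fails at once if an objective falls over (leans more than 1.1 rad) (angle between any of objective_1, objective_2, objective_3, objective_4's own z axis and vertical above 1.1 rad).
It fails at once if an objective is dropped instead of set down (moves faster than 0.5 m/s while the fingers do not hold it) ((linear speed of objective_1 above 0.5 m/s and contact force between objective_1 and the fingers below 0.1 N) or (linear speed of objective_2 above 0.5 m/s and contact force between objective_2 and the fingers below 0.1 N) or (linear speed of objective_3 above 0.5 m/s and contact force between objective_3 and the fingers below 0.1 N) or (linear speed of objective_4 above 0.5 m/s and contact force between objective_4 and the fingers below 0.1 N)).
It also fails if it takes over 112 s, if anything falls off the work surface, if the arm or the gripper's body presses on something with over 40 N, if the wrist force passes 120 N, or if a joint passes its speed limit or range.

## Working session

There is one attempt and no reset: what is moved stays moved. The work goes in short steps, Python scripts to look and compute and a tool call to move; the robot and the scene stay as the last step left them, time stands still between calls to the robot, and variables do not carry over. Pictures are saved under pics/ and viewed, at most 14 in all, crops included, and the job is handed in when it is done.

Besides the shell and the picture viewer there is one more tool, called after "Call:" by a JSON object that holds its "name" and its "arguments". step_arm: Moves the arm, as the interface text tells. Its arguments: {"type":"object","properties":{"commands":{"type":"array"}},"required":["commands"]}

```bash
mkdir -p pics; cat > h.py <<'E'
import numpy as np, cv2
from plant import manip
def cal(n):
    c=manip.calibration(n); return np.array(c["intrinsics"]),np.array(c["origin"]),c["attitude"],c
def rot(a):
    a=np.array(a,float)
    if a.shape==(3,3): return a
    from scipy.spatial.transform import Rotation as R
    return R.from_quat([a[1],a[2],a[3],a[0]]).as_matrix()
def ray(n,u,v,z,c=None):
    K,o,a,_=c or cal(n)
    d=np.linalg.inv(K)@[u,v,1]; d=rot(a)@[d[0],-d[1],-d[2]]
    return o+d*(z-o[2])/d[2]
def proj(n,p,c=None):
    K,o,a,_=c or cal(n)
    q=rot(a).T@(np.array(p)-o); q=K@[q[0],-q[1],-q[2]]; return q[:2]/q[2]
E
python3 - <<'E'
from h import *
print(manip.get_state())
for n in("top","scene"):
    print(n,manip.calibration(n)); cv2.imwrite(f"pics/{n}0.png",cv2.resize(manip.snapshot(n),(800,600),interpolation=cv2.INTER_CUBIC))
E
```

```text
{'clock': 0.0, 'q': array([ 1.16525756e+00,  1.16505449e-01,  1.44224738e+00,  2.47418885e-05,
        1.58401224e+00, -3.77598983e-02]), 'joint_velocities': array([ 0.00117619, -0.00094414,  0.00099461,  0.00010278, -0.00012566,
        0.00042017]), 'joint_efforts': array([-7.05779821e-04, -7.21229839e+01, -6.22622824e+01,  7.79597741e-02,
        2.37201189e-02, -1.43439493e-04]), 'position': array([0.24259431, 0.62969823, 0.22890316]), 'tcp_rot': array([-1.40938643e-04,  1.82854619e-01,  9.83139789e-01, -5.69147619e-04]), 'contact_force': array([0.84959197, 0.6523321 , 0.59610758]), 'ft_torque': array([0.06170354, 0.00886864, 0.02906013]), 'gripper_force': 0.0, 'finger_gap': 0.9993488930704472}
top {'intrinsics': array([[358.42130503,   0.        , 253.74378373],
       [  0.        , 358.42130503, 193.26716327],
       [  0.        ,   0.        ,   1.        ]]), 'origin': array([ 0.41238212, -0.01846449,  0.92892706]), 'attitude': array([-0.69862859, -0.07218938,  0.05822787,  0.70944788])}
scene {'intrinsics': array([[467.84841367,   0.        , 258.26514952],
       [  0.        , 467.84841367, 192.58229052],
       [  0.        ,   0.        ,   1.        ]]), 'origin': array([ 1.44690273, -0.1715285 ,  0.65060928]), 'attitude': array([0.68261956, 0.35199071, 0.29668358, 0.56754905])}
```

View pics/top0.png

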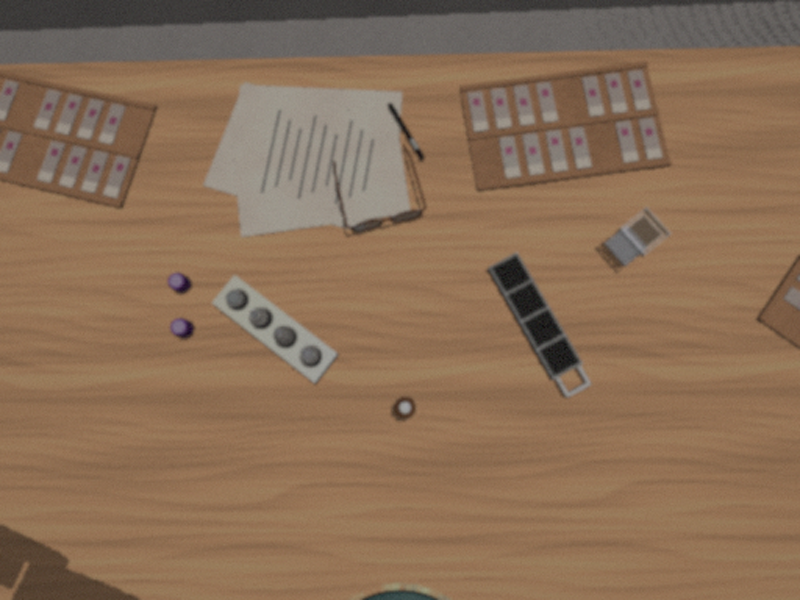

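View pics/scene0.png

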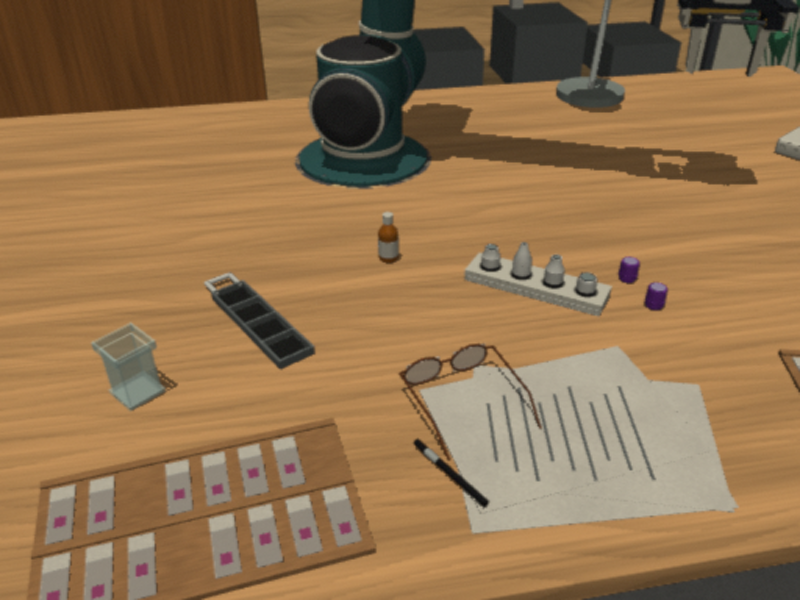

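The top view shows the white rack at about (275,330), with its ends at (225,290) and (325,365). The grey tray is at (535,315), with its handle at (570,380). Two purple look-alikes stand at (180,283) and (181,328), outside the rack, and I'll leave them alone. In the scene view the objectives run left to right: medium-short (490,256), longest (522,260), second longest (555,270), shortest (587,283).

```bash
cat > m.py <<'E'
from h import *
im=manip.snapshot("top"); c=cal("top")
hsv=cv2.cvtColor(im,cv2.COLOR_BGR2HSV)
s=.64
def box(m,x0,y0,x1,y1,z):
    M=np.zeros_like(m); M[y0:y1,x0:x1]=m[y0:y1,x0:x1]
    M=cv2.morphologyEx(M,cv2.MORPH_CLOSE,np.ones((9,9)))
    cs,_=cv2.findContours(M,cv2.RETR_EXTERNAL,cv2.CHAIN_APPROX_NONE); k=max(cs,key=cv2.contourArea)
    w=np.float32([ray("top",*p[0],z,c)[:2]*1000 for p in k])
    return cv2.minAreaRect(w), k
low=((hsv[...,1]<75)*255).astype(np.uint8)
for nm,b,z in(("rack",(130,170,222,250),.02),("tray",(305,158,385,258),.014)):
    r,k=box(low,*b,z); print(nm,r,"\n",cv2.boxPoints(r).round(1).tolist())
    cv2.drawContours(im,[k],-1,(0,255,0),1)
cv2.imwrite("pics/m.png",cv2.resize(im[150:270,120:400],None,fx=2.8,fy=2.8))
si=manip.snapshot("scene")
cv2.imwrite("pics/s.png",cv2.resize(si[140:215,280:440],None,fx=5,fy=5,interpolation=cv2.INTER_CUBIC))
E
python3 m.py
```

```text
rack ((543.1055297851562, 201.33204650878906), (224.282958984375, 63.51699447631836), 52.16415786743164) 
 [[449.20001220703125, 132.1999969482422], [499.3999938964844, 93.30000305175781], [637.0, 270.3999938964844], [586.7999877929688, 309.3999938964844]]
tray ((543.248779296875, -234.95115661621094), (248.9969940185547, 60.15265655517578), 27.16147232055664) 
 [[418.70001220703125, -265.0], [446.20001220703125, -318.5], [667.7000122070312, -204.89999389648438], [640.2999877929688, -151.39999389648438]]
```

View pics/m.png

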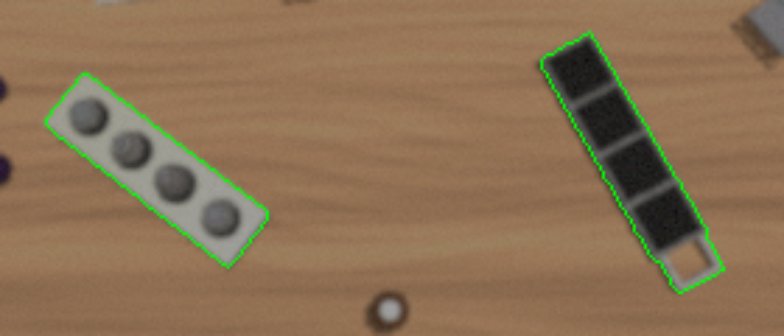

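View pics/s.png

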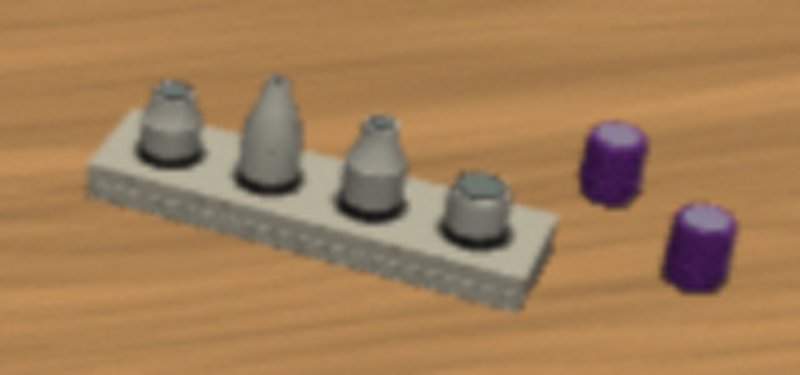

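The crop confirms the order from the near (−y) end of the rack to the far end: objective_2 at (170,125), objective_4 (tiny lens) at (272,135), objective_3 (small lens) at (375,165) and objective_1 (stubby, wide lens) at (478,210). The purple cylinders at (613,165) and (698,248) are the decoys. Next I'll move above the rack for a wrist look.

Call:
{"name": "step_arm", "arguments": {"commands": [[-0.435,-0.292,-0.021,0,0,1.86,0.07],[-0.435,-0.292,-0.021,0,0,1.86,0.07],[-0.435,-0.292,-0.021,0,0,1.86,0.07],[-0.435,-0.292,-0.021,0,0,1.86,0.07],[-0.435,-0.292,-0.021,0,0,1.86,0.07],[-0.435,-0.292,-0.021,0,0,1.86,0.07],[-0.435,-0.292,-0.021,0,0,1.86,0.07],[-0.435,-0.292,-0.021,0,0,1.86,0.07],[-0.435,-0.292,-0.021,0,0,1.86,0.07],[-0.435,-0.292,-0.021,0,0,1.86,0.07],[-0.435,-0.292,-0.021,0,0,1.86,0.07],[-0.435,-0.292,-0.021,0,0,1.86,0.07]]}}

```text
clock: 1.4
position: [0.5451, 0.1982, 0.2504]
tcp_rot: [0.0, 0.886, 0.464, -0.0]
contact_force: [-0.4, 0.4, 0.6]
finger_gap: 0.751
gripper_force: 0.0
```

Call:
{"name": "step_arm", "arguments": {"commands": [[0,0,0,0,0,0.03,0.07],[0,0,0,0,0,0.03,0.07],[0,0,0,0,0,0.03,0.07],[0,0,0,0,0,0.03,0.07]]}}

```text
clock: 1.8
position: [0.5435, 0.2012, 0.2506]
tcp_rot: [-0.0, 0.89, 0.455, -0.0]
contact_force: [-0.3, 0.6, -0.2]
finger_gap: 0.752
gripper_force: 0.0
```

```bash
python3 - <<'E'
from h import *
s=manip.get_state(); R=rot(s["tcp_rot"]); print(s["clock"],s["position"],R.round(4).tolist(),s["q"].round(2))
c=cal("wrist"); print(c[1],c[3]); im=manip.snapshot("wrist"); cv2.imwrite("pics/w0raw.png",im); cv2.imwrite("pics/w0.png",cv2.resize(im,(800,600)))
E
```

```text
1.8 [0.54348618 0.2011844  0.25061833] [[0.5855, 0.8107, -0.0001], [0.8107, -0.5855, 0.0], [-0.0, -0.0001, -1.0]] [ 0.31 -0.1   1.62  0.    1.62  0.94]
[0.58197593 0.25356929 0.40606128] {'intrinsics': array([[297.30230255,   0.        , 258.39954436],
       [  0.        , 297.30230255, 192.74128723],
       [  0.        ,   0.        ,   1.        ]]), 'origin': array([0.58197593, 0.25356929, 0.40606128]), 'attitude': array([ 0.94468602, -0.11462358,  0.03680288, -0.30508246])}
```

View pics/w0.png

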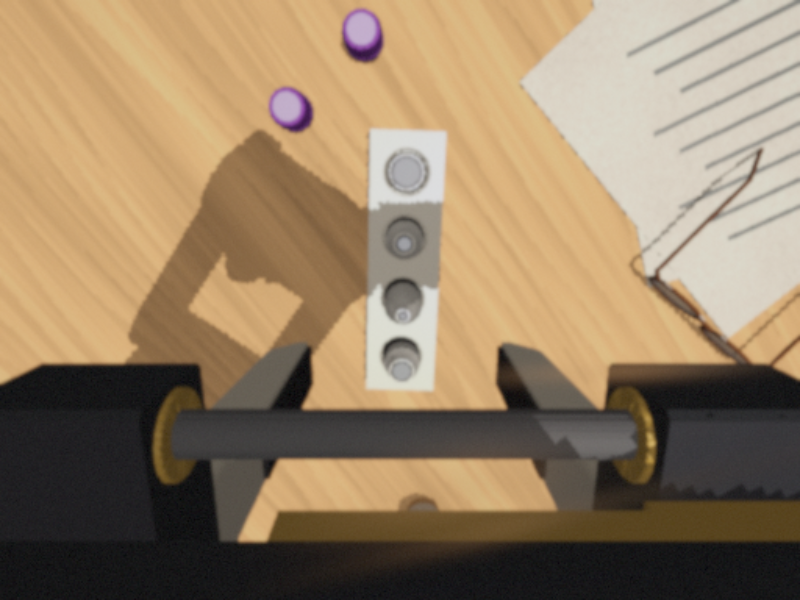

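The wrist view shows the lens tops, at 800-scale: obj1 (407,171), obj3 (404,243), obj4 (402,315) and obj2 (402,369). The rack corners are at (370,129), (447,131), (434,390) and (367,388).

```bash
python3 - <<'E'
from h import *
c=cal("wrist")
for n,u,v,z in((1,407,171,.044),(3,404,243,.065),(4,402,315,.075),(2,402,369,.055)):
    print(n,(ray("wrist",u*.64,v*.64,z,c)*1000).round(1))
w=[ray("wrist",u*.64,v*.64,.02,c)*1000 for u,v in((370,129),(447,131),(434,390),(367,388))]
r=cv2.minAreaRect(np.float32(w)[:,:2]); print(r,np.mean(w,0))
C=np.array(r[0]);d=np.array([.6135,.7897])
for s in(-78,-26,26,78): print("wells top",(np.array([543.1,201.3])+s*d).round(1),"wrist",(C+s*d).round(1))
E
```

```text
1 [590.8 261.4  44. ]
3 [558.8 220.9  65. ]
4 [527.2 179.6  75. ]
2 [497.4 138.5  55. ]Traceback (most recent call last):
  File "<stdin>", line 6, in <module>
cv2.error: OpenCV(4.12.0) /io/opencv/modules/imgproc/src/convhull.cpp:143: error: (-215:Assertion failed) total >= 0 && (depth == CV_32F || depth == CV_32S) in function 'convexHull'
```

Call:
{"name": "step_arm", "arguments": {"commands": [[0.04,0.002,0.04,0,0,0.035,0.07],[0.077,0.003,0.08,0,0,0.035,0.07],[0.077,0.003,0.12,0,0,0.035,0.07],[0.077,0.003,0.15,0,0,0.035,0.07],[0.077,0.003,0.17,0,0,0.035,0.07],[0.077,0.003,0.185,0,0,0.035,0.07],[0.077,0.003,0.2,0,0,0.035,0.07],[0.077,0.003,0.21,0,0,0.035,0.07],[0.077,0.003,0.215,0,0,0.035,0.07],[0.077,0.003,0.215,0,0,0.035,0.07],[0.077,0.003,0.215,0,0,0.035,0.07]]}}

```text
clock: 2.95
position: [0.5916, 0.2617, 0.0364]
tcp_rot: [0.0, 0.899, 0.439, 0.0]
contact_force: [-0.6, 0.2, 0.1]
finger_gap: 0.756
gripper_force: 0.0
```

Call:
{"name": "step_arm", "arguments": {"commands": [[0,0,0,0,0,0,0.05],[0,0,0,0,0,0,0.04],[0,0,0,0,0,0,0.034],[0,0,0,0,0,0,0.03],[0,0,0,0,0,0,0.025],[0,0,0,0,0,0,0.02],[0,0,0,0,0,0,0.02],[0,0,0,0,0,0,0.02]]}}

```text
clock: 3.75
position: [0.5912, 0.2616, 0.0357]
tcp_rot: [-0.0, 0.899, 0.439, -0.0]
contact_force: [-1.3, 0.6, 1.7]
finger_gap: 0.308
gripper_force: 30.0
```

Call:
{"name": "step_arm", "arguments": {"commands": [[0,0,-0.01,0,0,0,0.02],[0,0,-0.03,0,0,0,0.02],[0,0,-0.06,0,0,0,0.02],[0,0,-0.1,0,0,0,0.02],[0,0,-0.14,0,0,0,0.02],[-0.02,0.012,-0.18,0,0,0,0.02],[-0.05,0.03,-0.205,0,0,0.04,0.02],[-0.085,0.051,-0.215,0,0,0.08,0.02],[-0.12,0.072,-0.215,0,0,0.12,0.02],[-0.155,0.093,-0.215,0,0,0.16,0.02],[-0.19,0.114,-0.215,0,0,0.2,0.02],[-0.225,0.135,-0.215,0,0,0.24,0.02]]}}

```text
clock: 4.95
position: [0.5588, -0.0005, 0.2515]
tcp_rot: [0.0, 0.945, 0.327, 0.0]
contact_force: [0.8, -0.3, -1.0]
finger_gap: 0.311
gripper_force: 30.0
```

Call:
{"name": "step_arm", "arguments": {"commands": [[-0.006,0.04,0,0,0,0.04,0.02],[-0.05,0.075,0,0,0,0.08,0.02],[-0.085,0.095,0,0,0,0.12,0.02],[-0.12,0.12,0,0,0,0.16,0.02],[-0.15,0.14,0,0,0,0.196,0.02],[-0.169,0.16,0,0,0,0.196,0.02],[-0.18,0.17,0,0,0,0.196,0.02],[-0.18,0.17,0,0,0,0.196,0.02]]}}

```text
clock: 5.75
position: [0.5232, -0.2451, 0.2508]
tcp_rot: [0.0, 0.972, 0.233, -0.0]
contact_force: [0.1, -1.1, -1.3]
finger_gap: 0.311
gripper_force: 30.0
```

```bash
python3 - <<'E'
from h import *
s=manip.get_state(); R=rot(s["tcp_rot"]); print(s["clock"],s["position"],R.round(4).tolist(),s["q"].round(2),s["finger_gap"])
c=cal("wrist"); im=manip.snapshot("wrist"); cv2.imwrite("pics/w1.png",cv2.resize(im,(800,600))); np.save("c1.npy",[c[0],np.c_[c[1],c[1],c[1]],rot(c[2])])
E
```

```text
5.75 [ 0.52321526 -0.24510385  0.25084018] [[0.8911, 0.4538, -0.0002], [0.4538, -0.8911, -0.0001], [-0.0002, 0.0, -1.0]] [-0.48 -0.1   1.63 -0.    1.62  0.62] 0.3111226914426742
```

View pics/w1.png

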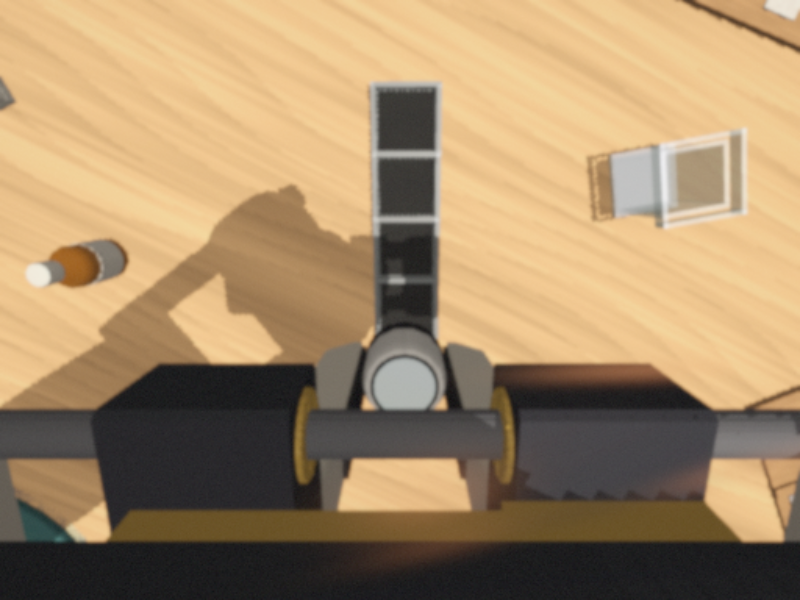

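The wrist view shows objective_1 upright in the fingers, lens at (404,385). The tray dividers are centred at about (406,154), (407,218) and (407,279), and the far end corners are at (371,83) and (441,83).

```bash
python3 - <<'E'
from h import *
s=manip.get_state(); c=cal("wrist"); p=s["position"]; R=rot(s["tcp_rot"])
for u,v in((406,154),(407,218),(407,279),(371,83),(441,83)): print((ray("wrist",u*.64,v*.64,.014,c)*1000).round(1))
L=ray("wrist",404*.64,385*.64,p[2]-.0257+.034,c); print("lens in tool",(R.T@(L-p)*1000).round(1))
E
```

```text
[ 605.9 -205.    14. ]
[ 560.9 -229.    14. ]
[ 514.9 -252.6   14. ]
[ 640.5 -156.6   14. ]
[ 665.4 -205.1   14. ]
lens in tool [-0.4  1.  -8.3]
```

Call:
{"name": "step_arm", "arguments": {"commands": [[-0.02,0.002,0.02,0,0,0,0.02],[-0.038,0.002,0.05,0,0,0,0.02],[-0.038,0.002,0.085,0,0,0,0.02],[-0.038,0.002,0.12,0,0,0,0.02],[-0.038,0.002,0.15,0,0,0,0.02],[-0.038,0.002,0.175,0,0,0,0.02],[-0.038,0.002,0.195,0,0,0,0.02],[-0.038,0.002,0.207,0,0,0,0.02],[-0.038,0.002,0.213,0,0,0,0.02],[-0.038,0.002,0.217,0,0,0,0.02],[-0.038,0.002,0.22,0,0,0,0.02],[-0.038,0.002,0.22,0,0,0,0.02]]}}

```text
clock: 7.0
position: [0.4909, -0.263, 0.031]
tcp_rot: [0.0, 0.972, 0.234, 0.0]
contact_force: [0.0, 0.5, -0.9]
finger_gap: 0.307
gripper_force: 30.0
```

Call:
{"name": "step_arm", "arguments": {"commands": [[0,0,0.0005,0,0,0,0.02],[0,0,0.0005,0,0,0,0.02]]}}

```text
clock: 7.2
position: [0.4908, -0.2631, 0.0306]
tcp_rot: [0.0, 0.972, 0.234, 0.0]
contact_force: [-0.9, -0.5, -0.9]
finger_gap: 0.312
gripper_force: 30.0
```

Call:
{"name": "step_arm", "arguments": {"commands": [[0,0,0.0006,0,0,0,0.02],[0,0,0.0006,0,0,0,0.02],[0,0,0.0006,0,0,0,0.031],[0,0,0.0006,0,0,0,0.034],[0,0,0.0006,0,0,0,0.045],[0,0,0.0006,0,0,0,0.06],[0,0,0.0006,0,0,0,0.07],[0,0,0.0006,0,0,0,0.07]]}}

```text
clock: 8.0
position: [0.4907, -0.2629, 0.0296]
tcp_rot: [0.0, 0.972, 0.234, -0.0]
contact_force: [-0.2, -0.9, 0.9]
finger_gap: 0.658
gripper_force: 0.0
```

Call:
{"name": "step_arm", "arguments": {"commands": [[0,0,-0.02,0,0,0,0.07],[0,0,-0.06,0,0,0,0.07],[0,0,-0.1,0,0,0,0.07],[0,0,-0.15,0,0,0,0.07],[0,0,-0.2,0,0,0,0.07],[0,0,-0.22,0,0,0,0.07],[0,0,-0.22,0,0,0,0.07]]}}

```text
clock: 8.7
position: [0.4914, -0.2634, 0.2534]
tcp_rot: [0.002, 0.972, 0.234, 0.002]
contact_force: [-0.1, -0.4, 0.4]
finger_gap: 0.752
gripper_force: 0.0
```

```bash
python3 - <<'E'
from h import *
s=manip.get_state(); print(s["clock"],s["position"])
im=manip.snapshot("top"); cv2.imwrite("pics/t1.png",cv2.resize(im[140:270,290:400],None,fx=4,fy=4,interpolation=cv2.INTER_CUBIC))
E
```

```text
8.7 [ 0.49144707 -0.26342327  0.25338707]
```

Call:
{"name": "step_arm", "arguments": {"commands": [[0.02,-0.033,0,0,0,-0.05,0.07],[0.045,-0.073,0,0,0,-0.1,0.07],[0.07,-0.114,0,0,0,-0.15,0.07],[0.095,-0.155,0,0,0,-0.2,0.07],[0.12,-0.195,0,0,0,-0.25,0.07],[0.145,-0.236,0,0,0,-0.3,0.07],[0.17,-0.277,0,0,0,-0.35,0.07],[0.195,-0.317,0,0,0,-0.4,0.07],[0.215,-0.35,0,0,0,-0.438,0.07],[0.233,-0.379,0,0,0,-0.438,0.07],[0.233,-0.379,0,0,0,-0.438,0.07],[0.233,-0.379,0,0,0,-0.438,0.07]]}}

```text
clock: 9.95
position: [0.5251, 0.1809, 0.2477]
tcp_rot: [-0.0, 0.898, 0.44, -0.001]
contact_force: [0.4, -0.8, 0.2]
finger_gap: 0.75
gripper_force: 0.0
```

Call:
{"name": "step_arm", "arguments": {"commands": [[0,0,0.0,0,0,0,0.07],[0,0,0.0,0,0,0,0.07]]}}

```text
clock: 10.15
position: [0.5255, 0.1796, 0.2492]
tcp_rot: [0.0, 0.898, 0.439, -0.0]
contact_force: [0.4, 0.1, 0.5]
finger_gap: 0.752
gripper_force: 0.0
```

Call:
{"name": "step_arm", "arguments": {"commands": [[0.001,0.001,0.03,0,0,0,0.07],[0.001,0.001,0.07,0,0,0,0.07],[0.001,0.001,0.11,0,0,0,0.07],[0.001,0.001,0.15,0,0,0,0.07],[0.001,0.001,0.18,0,0,0,0.07],[0.001,0.001,0.2,0,0,0,0.07],[0.001,0.001,0.21,0,0,0,0.07],[0.001,0.001,0.213,0,0,0,0.07],[0.001,0.001,0.213,0,0,0,0.07]]}}

```text
clock: 11.05
position: [0.5273, 0.1805, 0.0371]
tcp_rot: [0.0, 0.898, 0.44, 0.0]
contact_force: [-0.6, 0.5, 0.6]
finger_gap: 0.752
gripper_force: 0.0
```

Call:
{"name": "step_arm", "arguments": {"commands": [[0,0,0,0,0,0,0.05],[0,0,0,0,0,0,0.04],[0,0,0,0,0,0,0.034],[0,0,0,0,0,0,0.03],[0,0,0,0,0,0,0.025],[0,0,0,0,0,0,0.02],[0,0,0,0,0,0,0.02],[0,0,0,0,0,0,0.02]]}}

```text
clock: 11.85
position: [0.527, 0.1807, 0.0366]
tcp_rot: [0.0, 0.898, 0.44, 0.0]
contact_force: [0.0, 0.1, 0.6]
finger_gap: 0.314
gripper_force: 30.0
```

Call:
{"name": "step_arm", "arguments": {"commands": [[0,0,-0.01,0,0,0,0.02],[0,0,-0.03,0,0,0,0.02],[0,0,-0.06,0,0,0,0.02],[0,0,-0.1,0,0,0,0.02],[0,0,-0.14,0,0,0,0.02],[0,0,-0.18,0,0,0,0.02],[0,0,-0.205,0,0,0,0.02],[0,0,-0.215,0,0,0,0.02],[0,0,-0.215,0,0,0,0.02]]}}

```text
clock: 12.75
position: [0.5271, 0.1808, 0.2525]
tcp_rot: [0.0, 0.898, 0.44, 0.001]
contact_force: [0.3, -0.3, -2.8]
finger_gap: 0.313
gripper_force: 30.0
```

Call:
{"name": "step_arm", "arguments": {"commands": [[-0.02,0.027,0,0,0,0.04,0.02],[-0.043,0.058,0,0,0,0.08,0.02],[-0.067,0.089,0,0,0,0.12,0.02],[-0.09,0.12,0,0,0,0.16,0.02],[-0.113,0.151,0,0,0,0.2,0.02],[-0.137,0.182,0,0,0,0.25,0.02],[-0.16,0.213,0,0,0,0.3,0.02],[-0.183,0.244,0,0,0,0.35,0.02],[-0.207,0.275,0,0,0,0.4,0.02],[-0.223,0.297,0,0,0,0.438,0.02],[-0.232,0.31,0,0,0,0.438,0.02],[-0.232,0.31,0,0,0,0.438,0.02]]}}

```text
clock: 13.95
position: [0.6294, -0.1938, 0.2494]
tcp_rot: [-0.001, 0.972, 0.234, -0.001]
contact_force: [0.4, 0.6, -2.4]
finger_gap: 0.307
gripper_force: 30.0
```

Call:
{"name": "step_arm", "arguments": {"commands": [[0,0,0,0,0,0,0.02],[0,0,0,0,0,0,0.02]]}}

```text
clock: 14.15
position: [0.6294, -0.1914, 0.2513]
tcp_rot: [-0.0, 0.972, 0.235, -0.0]
contact_force: [0.1, -0.1, -1.8]
finger_gap: 0.315
gripper_force: 30.0
```

```bash
python3 - <<'E'
from h import *
s=manip.get_state(); c=cal("wrist"); im=manip.snapshot("wrist"); print(s["position"])
cv2.imwrite("pics/w2.png",cv2.resize(im,(800,600)))
t=manip.snapshot("scene"); cv2.imwrite("pics/s2.png",cv2.resize(t[60:260,90:360],(800,593),interpolation=cv2.INTER_CUBIC))
E
```

```text
[ 0.62943467 -0.19140117  0.25131505]
```

View pics/s2.png

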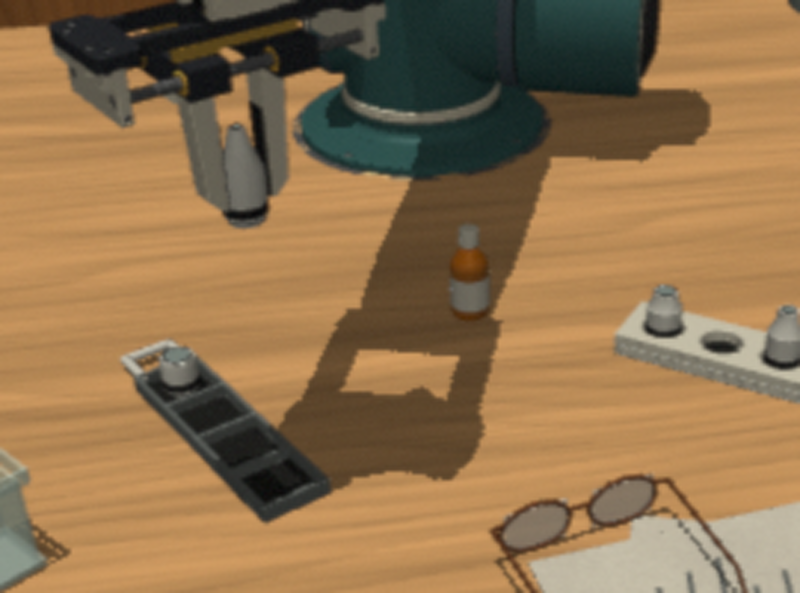

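Call:
{"name": "step_arm", "arguments": {"commands": [[0,0.001,0.03,0,0,0,0.02],[0,0.001,0.07,0,0,0,0.02],[0,0.001,0.11,0,0,0,0.02],[0,0.001,0.145,0,0,0,0.02],[0,0.001,0.175,0,0,0,0.02],[0,0.001,0.195,0,0,0,0.02],[0,0.001,0.207,0,0,0,0.02],[0,0.001,0.214,0,0,0,0.02],[0,0.001,0.218,0,0,0,0.02],[0,0.001,0.22,0,0,0,0.02],[0,0.001,0.22,0,0,0,0.02],[0,0.001,0.22,0,0,0,0.02]]}}

```text
clock: 15.45
position: [0.6304, -0.1936, 0.0324]
tcp_rot: [0.0, 0.972, 0.234, 0.0]
contact_force: [0.4, 0.4, -3.1]
finger_gap: 0.311
gripper_force: 30.0
```

Call:
{"name": "step_arm", "arguments": {"commands": [[0,0,0.001,0,0,0,0.02],[0,0,0.002,0,0,0,0.02],[0,0,0.002,0,0,0,0.02]]}}

```text
clock: 15.75
position: [0.6304, -0.1936, 0.0306]
tcp_rot: [0.0, 0.972, 0.234, 0.0]
contact_force: [-1.0, 1.2, 4.9]
finger_gap: 0.314
gripper_force: 30.0
```

Call:
{"name": "step_arm", "arguments": {"commands": [[0,0,0,0,0,0,0.031],[0,0,0,0,0,0,0.034],[0,0,0,0,0,0,0.045],[0,0,0,0,0,0,0.06],[0,0,0,0,0,0,0.07],[0,0,0,0,0,0,0.07],[0,0,-0.02,0,0,0,0.07],[0,0,-0.06,0,0,0,0.07],[0,0,-0.1,0,0,0,0.07],[0,0,-0.15,0,0,0,0.07],[0,0,-0.2,0,0,0,0.07],[0,0,-0.22,0,0,0,0.07]]}}

```text
clock: 16.95
position: [0.6308, -0.1937, 0.2555]
tcp_rot: [0.002, 0.972, 0.234, 0.003]
contact_force: [-0.1, -0.3, 1.1]
finger_gap: 0.755
gripper_force: 0.0
```

Call:
{"name": "step_arm", "arguments": {"commands": [[0,0,0,0,0,0,0.07],[0,0,0,0,0,0,0.07]]}}

```text
clock: 17.15
position: [0.63, -0.1935, 0.249]
tcp_rot: [-0.0, 0.972, 0.234, -0.0]
contact_force: [1.5, -0.1, -0.4]
finger_gap: 0.755
gripper_force: 0.0
```

Call:
{"name": "step_arm", "arguments": {"commands": [[0.01,-0.033,0,0,0,-0.05,0.07],[0.024,-0.078,0,0,0,-0.1,0.07],[0.038,-0.123,0,0,0,-0.15,0.07],[0.052,-0.168,0,0,0,-0.2,0.07],[0.066,-0.213,0,0,0,-0.25,0.07],[0.08,-0.258,0,0,0,-0.3,0.07],[0.094,-0.303,0,0,0,-0.35,0.07],[0.108,-0.348,0,0,0,-0.4,0.07],[0.119,-0.382,0,0,0,-0.438,0.07],[0.125,-0.402,0,0,0,-0.438,0.07],[0.125,-0.402,0,0,0,-0.438,0.07],[0.125,-0.402,0,0,0,-0.438,0.07]]}}

```text
clock: 18.35
position: [0.558, 0.2211, 0.2479]
tcp_rot: [0.0, 0.898, 0.44, -0.001]
contact_force: [-0.2, 0.1, -0.0]
finger_gap: 0.753
gripper_force: 0.0
```

Call:
{"name": "step_arm", "arguments": {"commands": [[0,0,0.0,0,0,0,0.07],[0,0,0.0,0,0,0,0.07]]}}

```text
clock: 18.55
position: [0.5585, 0.2203, 0.2492]
tcp_rot: [0.0, 0.898, 0.439, -0.0]
contact_force: [-0.7, 0.2, 0.1]
finger_gap: 0.753
gripper_force: 0.0
```

Call:
{"name": "step_arm", "arguments": {"commands": [[0.001,0,0.03,0,0,0,0.07],[0.001,0,0.07,0,0,0,0.07],[0.001,0,0.11,0,0,0,0.07],[0.001,0,0.15,0,0,0,0.07],[0.001,0,0.18,0,0,0,0.07],[0.001,0,0.2,0,0,0,0.07],[0.001,0,0.21,0,0,0,0.07],[0.001,0,0.213,0,0,0,0.07],[0.001,0,0.213,0,0,0,0.07]]}}

```text
clock: 19.45
position: [0.5593, 0.2219, 0.0372]
tcp_rot: [0.0, 0.898, 0.44, 0.0]
contact_force: [0.3, 0.2, 0.3]
finger_gap: 0.753
gripper_force: 0.0
```

Call:
{"name": "step_arm", "arguments": {"commands": [[0,0,0,0,0,0,0.05],[0,0,0,0,0,0,0.04],[0,0,0,0,0,0,0.034],[0,0,0,0,0,0,0.03],[0,0,0,0,0,0,0.025],[0,0,0,0,0,0,0.02],[0,0,0,0,0,0,0.02],[0,0,0,0,0,0,0.02]]}}

```text
clock: 20.25
position: [0.5589, 0.2222, 0.0366]
tcp_rot: [-0.0, 0.898, 0.44, -0.0]
contact_force: [-1.6, 0.3, 2.2]
finger_gap: 0.308
gripper_force: 30.0
```

Call:
{"name": "step_arm", "arguments": {"commands": [[0,0,-0.01,0,0,0,0.02],[0,0,-0.03,0,0,0,0.02],[0,0,-0.06,0,0,0,0.02],[0,0,-0.1,0,0,0,0.02],[0,0,-0.14,0,0,0,0.02],[0,0,-0.18,0,0,0,0.02],[0,0,-0.205,0,0,0,0.02],[0,0,-0.215,0,0,0,0.02],[0,0,-0.215,0,0,0,0.02]]}}

```text
clock: 21.15
position: [0.5591, 0.2222, 0.2526]
tcp_rot: [0.0, 0.898, 0.44, 0.001]
contact_force: [0.3, 0.4, -3.3]
finger_gap: 0.314
gripper_force: 30.0
```

Call:
{"name": "step_arm", "arguments": {"commands": [[-0.015,0.013,0,0,0,0.04,0.02],[-0.045,0.039,0,0,0,0.08,0.02],[-0.078,0.067,0,0,0,0.12,0.02],[-0.11,0.095,0,0,0,0.16,0.02],[-0.142,0.123,0,0,0,0.2,0.02],[-0.175,0.151,0,0,0,0.25,0.02],[-0.208,0.18,0,0,0,0.3,0.02],[-0.24,0.208,0,0,0,0.35,0.02],[-0.273,0.237,0,0,0,0.4,0.02],[-0.305,0.265,0,0,0,0.438,0.02],[-0.325,0.282,0,0,0,0.438,0.02],[-0.332,0.288,0,0,0,0.438,0.02]]}}

```text
clock: 22.35
position: [0.5821, -0.219, 0.2489]
tcp_rot: [-0.001, 0.972, 0.233, -0.001]
contact_force: [0.1, -0.4, -1.8]
finger_gap: 0.311
gripper_force: 30.0
```

Call:
{"name": "step_arm", "arguments": {"commands": [[0,0,0,0,0,0,0.02],[0,0,0,0,0,0,0.02],[0,0,0,0,0,0,0.02]]}}

```text
clock: 22.65
position: [0.5829, -0.2155, 0.2513]
tcp_rot: [-0.0, 0.972, 0.235, -0.0]
contact_force: [-0.4, 0.4, -2.2]
finger_gap: 0.308
gripper_force: 30.0
```

Call:
{"name": "step_arm", "arguments": {"commands": [[0,0.001,0.03,0,0,0,0.02],[0,0.001,0.07,0,0,0,0.02],[0,0.001,0.11,0,0,0,0.02],[0,0.001,0.145,0,0,0,0.02],[0,0.001,0.175,0,0,0,0.02],[0,0.001,0.195,0,0,0,0.02],[0,0.001,0.207,0,0,0,0.02],[0,0.001,0.214,0,0,0,0.02],[0,0.001,0.218,0,0,0,0.02],[0,0.001,0.22,0,0,0,0.02],[0,0.001,0.22,0,0,0,0.02],[0,0.001,0.22,0,0,0,0.02]]}}

```text
clock: 23.85
position: [0.5836, -0.2178, 0.0323]
tcp_rot: [0.0, 0.972, 0.234, 0.0]
contact_force: [-0.2, 0.4, -2.6]
finger_gap: 0.31
gripper_force: 30.0
```

Call:
{"name": "step_arm", "arguments": {"commands": [[0,0,0.001,0,0,0,0.02],[0,0,0.0015,0,0,0,0.02],[0,0,0.0015,0,0,0,0.02]]}}

```text
clock: 24.15
position: [0.5835, -0.2177, 0.0306]
tcp_rot: [0.0, 0.972, 0.234, 0.0]
contact_force: [-1.4, 1.3, 4.0]
finger_gap: 0.312
gripper_force: 30.0
```

Call:
{"name": "step_arm", "arguments": {"commands": [[0,0,0,0,0,0,0.031],[0,0,0,0,0,0,0.034],[0,0,0,0,0,0,0.045],[0,0,0,0,0,0,0.06],[0,0,0,0,0,0,0.07],[0,0,0,0,0,0,0.07],[0,0,-0.02,0,0,0,0.07],[0,0,-0.06,0,0,0,0.07],[0,0,-0.1,0,0,0,0.07],[0,0,-0.15,0,0,0,0.07],[0,0,-0.2,0,0,0,0.07],[0,0,-0.22,0,0,0,0.07]]}}

```text
clock: 25.35
position: [0.584, -0.2179, 0.2558]
tcp_rot: [0.002, 0.972, 0.234, 0.002]
contact_force: [-1.0, 0.8, -0.3]
finger_gap: 0.756
gripper_force: 0.0
```

Call:
{"name": "step_arm", "arguments": {"commands": [[0,0,0,0,0,0,0.07],[0,0,0,0,0,0,0.07]]}}

```text
clock: 25.55
position: [0.5832, -0.2176, 0.2495]
tcp_rot: [-0.0, 0.972, 0.234, -0.0]
contact_force: [0.3, -0.3, 0.3]
finger_gap: 0.749
gripper_force: 0.0
```

Call:
{"name": "step_arm", "arguments": {"commands": [[0.008,-0.033,0,0,0,-0.05,0.07],[0.018,-0.075,0,0,0,-0.1,0.07],[0.028,-0.118,0,0,0,-0.15,0.07],[0.038,-0.16,0,0,0,-0.2,0.07],[0.048,-0.202,0,0,0,-0.25,0.07],[0.058,-0.245,0,0,0,-0.3,0.07],[0.068,-0.287,0,0,0,-0.35,0.07],[0.077,-0.325,0,0,0,-0.4,0.07],[0.083,-0.348,0,0,0,-0.438,0.07],[0.085,-0.357,0,0,0,-0.438,0.07],[0.085,-0.357,0,0,0,-0.438,0.07],[0.085,-0.357,0,0,0,-0.438,0.07]]}}

```text
clock: 26.75
position: [0.4965, 0.1382, 0.2492]
tcp_rot: [0.0, 0.898, 0.439, -0.001]
contact_force: [0.7, 0.0, -0.5]
finger_gap: 0.754
gripper_force: 0.0
```

Call:
{"name": "step_arm", "arguments": {"commands": [[0,0,0.0,0,0,0,0.07],[0,0,0.0,0,0,0,0.07]]}}

```text
clock: 26.95
position: [0.4967, 0.138, 0.2499]
tcp_rot: [0.0, 0.898, 0.439, -0.0]
contact_force: [0.6, -0.1, 0.5]
finger_gap: 0.756
gripper_force: 0.0
```

Call:
{"name": "step_arm", "arguments": {"commands": [[0.001,-0.001,0.03,0,0,0,0.07],[0.001,-0.001,0.07,0,0,0,0.07],[0.001,-0.001,0.11,0,0,0,0.07],[0.001,-0.001,0.15,0,0,0,0.07],[0.001,-0.001,0.18,0,0,0,0.07],[0.001,-0.001,0.2,0,0,0,0.07],[0.001,-0.001,0.21,0,0,0,0.07],[0.001,-0.001,0.214,0,0,0,0.07],[0.001,-0.001,0.214,0,0,0,0.07]]}}

```text
clock: 27.85
position: [0.4965, 0.1402, 0.0365]
tcp_rot: [0.0, 0.898, 0.44, 0.0]
contact_force: [-0.5, -0.5, 0.1]
finger_gap: 0.753
gripper_force: 0.0
```

Call:
{"name": "step_arm", "arguments": {"commands": [[0,0,0,0,0,0,0.05],[0,0,0,0,0,0,0.04],[0,0,0,0,0,0,0.034],[0,0,0,0,0,0,0.03],[0,0,0,0,0,0,0.025],[0,0,0,0,0,0,0.02],[0,0,0,0,0,0,0.02],[0,0,0,0,0,0,0.02]]}}

```text
clock: 28.65
position: [0.4963, 0.1403, 0.0362]
tcp_rot: [0.0, 0.898, 0.44, 0.0]
contact_force: [1.0, -0.6, 2.0]
finger_gap: 0.312
gripper_force: 30.0
```

Call:
{"name": "step_arm", "arguments": {"commands": [[0,0,-0.01,0,0,0,0.02],[0,0,-0.03,0,0,0,0.02],[0,0,-0.06,0,0,0,0.02],[0,0,-0.1,0,0,0,0.02],[0,0,-0.14,0,0,0,0.02],[0,0,-0.18,0,0,0,0.02],[0,0,-0.205,0,0,0,0.02],[0,0,-0.215,0,0,0,0.02],[0,0,-0.215,0,0,0,0.02]]}}

```text
clock: 29.55
position: [0.4964, 0.1404, 0.252]
tcp_rot: [0.0, 0.898, 0.44, 0.001]
contact_force: [-0.7, 0.2, -2.5]
finger_gap: 0.309
gripper_force: 30.0
```

Call:
{"name": "step_arm", "arguments": {"commands": [[-0.015,0.014,0,0,0,0.04,0.02],[-0.04,0.038,0,0,0,0.08,0.02],[-0.067,0.064,0,0,0,0.12,0.02],[-0.094,0.09,0,0,0,0.16,0.02],[-0.121,0.116,0,0,0,0.2,0.02],[-0.148,0.142,0,0,0,0.25,0.02],[-0.175,0.168,0,0,0,0.3,0.02],[-0.202,0.194,0,0,0,0.35,0.02],[-0.229,0.22,0,0,0,0.4,0.02],[-0.256,0.246,0,0,0,0.438,0.02],[-0.27,0.26,0,0,0,0.438,0.02],[-0.276,0.265,0,0,0,0.438,0.02]]}}

```text
clock: 30.75
position: [0.536, -0.2414, 0.2491]
tcp_rot: [-0.001, 0.972, 0.234, -0.001]
contact_force: [0.1, -0.6, -0.8]
finger_gap: 0.312
gripper_force: 30.0
```

Call:
{"name": "step_arm", "arguments": {"commands": [[0,0,0,0,0,0,0.02],[0,0,0,0,0,0,0.02],[0,0,0,0,0,0,0.02]]}}

```text
clock: 31.05
position: [0.5365, -0.239, 0.2511]
tcp_rot: [-0.0, 0.972, 0.235, 0.0]
contact_force: [0.3, 0.1, -1.9]
finger_gap: 0.309
gripper_force: 30.0
```

Call:
{"name": "step_arm", "arguments": {"commands": [[0,0.001,0.03,0,0,0,0.02],[0,0.001,0.07,0,0,0,0.02],[0,0.001,0.11,0,0,0,0.02],[0,0.001,0.145,0,0,0,0.02],[0,0.001,0.175,0,0,0,0.02],[0,0.001,0.195,0,0,0,0.02],[0,0.001,0.207,0,0,0,0.02],[0,0.001,0.214,0,0,0,0.02],[0,0.001,0.218,0,0,0,0.02],[0,0.001,0.22,0,0,0,0.02],[0,0.001,0.22,0,0,0,0.02],[0,0.001,0.22,0,0,0,0.02]]}}

```text
clock: 32.25
position: [0.5371, -0.2412, 0.0318]
tcp_rot: [0.0, 0.972, 0.234, 0.0]
contact_force: [-0.4, -0.4, -1.0]
finger_gap: 0.309
gripper_force: 30.0
```

Call:
{"name": "step_arm", "arguments": {"commands": [[0,0,0.001,0,0,0,0.02],[0,0,0.0017,0,0,0,0.02],[0,0,0.0017,0,0,0,0.02]]}}

```text
clock: 32.55
position: [0.5371, -0.2412, 0.0302]
tcp_rot: [0.0, 0.972, 0.234, 0.0]
contact_force: [-1.9, 1.2, 5.1]
finger_gap: 0.306
gripper_force: 30.0
```

Release, rise, and back the arm away towards the robot for a check.

Call:
{"name": "step_arm", "arguments": {"commands": [[0,0,0,0,0,0,0.031],[0,0,0,0,0,0,0.034],[0,0,0,0,0,0,0.045],[0,0,0,0,0,0,0.06],[0,0,0,0,0,0,0.07],[0,0,0,0,0,0,0.07],[0,0,-0.02,0,0,0,0.07],[0,0,-0.06,0,0,0,0.07],[0,0,-0.1,0,0,0,0.07],[0,0,-0.15,0,0,0,0.07],[0,0,-0.2,0,0,0,0.07],[0,0,-0.22,0,0,0,0.07]]}}

```text
clock: 33.75
position: [0.5375, -0.2414, 0.2549]
tcp_rot: [0.002, 0.972, 0.234, 0.002]
contact_force: [0.6, -0.6, -0.1]
finger_gap: 0.751
gripper_force: 0.0
```

Call:
{"name": "step_arm", "arguments": {"commands": [[-0.04,0,0,0,0,0,0.07],[-0.08,0,0,0,0,0,0.07],[-0.1,0,0,0,0,0,0.07],[-0.1,0,0,0,0,0,0.07],[-0.1,0,0,0,0,0,0.07],[-0.1,0,0,0,0,0,0.07]]}}

```text
clock: 34.35
position: [0.4483, -0.2863, 0.2492]
tcp_rot: [-0.0, 0.972, 0.234, 0.0]
contact_force: [-1.0, 0.2, 1.1]
finger_gap: 0.756
gripper_force: 0.0
```

```bash
python3 - <<'E'
from h import *
c=cal("wrist"); im=manip.snapshot("wrist"); print(manip.get_state()["clock"])
C=np.array([560,-228.5]);d=np.array([.889,.458])
big=cv2.resize(im,(800,600))
for s,h in((-78,34),(-26,45),(26,55),(78,65)):
    x,y=(C+s*d)/1000
    p=proj("wrist",[x,y,.004+h/1000],c)/.64; cv2.circle(big,tuple(int(round(t)) for t in p),3,(0,0,255),1)
t=manip.snapshot("scene"); sc=cv2.resize(t[120:250,50:350],(800,347),interpolation=cv2.INTER_CUBIC)
cv2.imwrite("pics/f.png",np.vstack([cv2.resize(big[40:400,240:560],(284,250*320//284)) if 0 else sc, cv2.resize(big[20:380,100:800],(800,411))])[:758]); 
cv2.imwrite("pics/f1.png",cv2.resize(big[20:380,270:550],None,fx=1.66,fy=1.66)); cv2.imwrite("pics/f2.png",sc)
E
```

```text
34.4
```

View pics/f1.png

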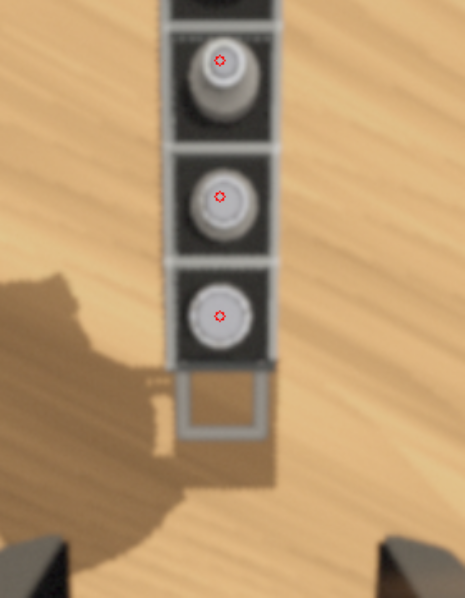

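View pics/f2.png

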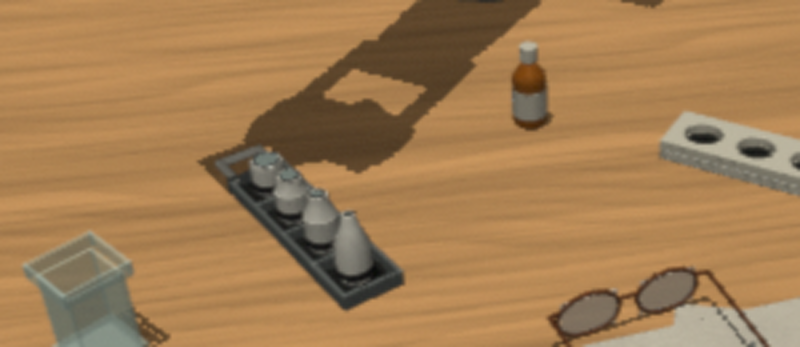

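The wrist crop shows the lenses at (220,316), (223,200) and (224,62), each well centred in its compartment. The scene view shows all four upright on the tray floor, rising in length from the handle at (240,160) to the far end at (350,245). The jar, bottle and spectacles are where they were.

```bash
python3 -c "
from plant import manip
print(manip.finish_job())"
```

```text
the job is handed in; nothing more can be done
None
```

All four objectives stand upright in the tray, in order from the shortest at the handle to the longest at the far end, and the job is handed in at about 34 s; the call returned no verdict.

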